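# Fetch two big knobs from the crate and fill the finishing tray

### The arm

A 6-joint arm with a two-finger parallel gripper is mounted at the origin on the work surface. World frame = base frame: x ahead of the robot, y to its left, z up, the work surface at z = 0. Lengths are in m, angles in rad, forces in N, time in s.
With the tool pointing down it reaches from about 0.35 to 0.975 m from the base axis. Payload 4.9 kg.
Tool frame: the origin (TCP) lies at the very end of the fingers, on their centre line; the grasp point (between the pads) lies 19 mm behind it; z points along the fingers, y is the line along which they close (so a half turn about z gives the same grasp; the last joint's range is limited). The gripper opens to 85 mm and grips with 20 to 120 N. Pads are 22 mm wide; open, the fingers measure 114 mm over their backs; the gripper's body (76 mm by 85 mm) begins 54 mm behind the grasp point. The pads swing forward as they close: fully open they stand 13 mm farther back than shut.
Start: joints at [-1.442, 0.053, 1.613, -0, 1.476, -0.119], TCP at [0.153, -0.606, 0.211] pointing down, gripper open.
Joint ranges: [-3.01, 3.01], [-1.01, 2.22], [0.06, 2.58], [-1.02, 4.17], [0.09, 2.62], [-3.14, 3.14]. Speed limits (rad/s): [2.57, 2.57, 3.14, 3.14, 3.14, 3.14].

### API

Orientations are given as a unit quaternion [w, x, y, z].
In Python, from plant import manip gives the robot as it stands.
- The arm moves only by the tool send_rows, never from a script. Its argument "increments" is a list of rows, each an object of numbers: "claw": the closure, from -1 (fully open) to 1 (shut); "dx", "dy", "dz": the shift along the tool's x, y, z in units of 0.5 m (1.0 is 0.5 m); "yaw": the turn about the tool's z in units of 1.5 rad (1.0 is 1.5 rad). A call has 1 to 20 rows; each row is the pose to reach, as a shift and turn from the pose commanded when the call began, along the tool's axes at that moment; what a row does not reach only later rows make up. A row lasts 1/8 s, in which the tool goes at most 62.5 mm and 10.7 degrees, less where a joint would pass 70% of its speed; a pose out of reach is approached as far as the arm can. A call with a number of a shift or a turn outside -1 to 1 is refused whole. A call with a gripper value outside its range is refused whole. The fingers move at their own pace and stop on an object; the grip force is fixed at half the most. Time passes only in rows, so rows that repeat a pose let the fingers close. It gives the time, the measured TCP pose, the force, the opening and the grip force at its end, in the units of the state.
- manip.state(): the state, without advancing time (a new reading comes with each control period).
- manip.grab_frame(name): name is "scene" or "side" or "wrist"; returns the picture (384x512x3 uint8, red, green, blue); there is no depth.
- manip.camera_params(name): a dict with "camera_matrix" (3x3 intrinsics, pixels), "k1" (the pictures are not rectified: a ray, as slopes to the right and down, at radius r is drawn at 1 + k1 r^2 times it, then the intrinsics apply), "extrinsics" (4x4, takes a point from world to camera coordinates); the wrist camera has in their place "tool_from_camera" (4x4, takes a point from camera to tool coordinates, whose origin is the TCP and whose axes are the flange's). Camera axes: x right, y down, z forward; pixel columns grow to the right and rows downward; lengths in m; the calibration is good to about 2 mm. A picture is of the moment at which its call begins: read the wrist's pose just before it. camera_params takes no time and is no camera call.
- manip.job_done(): hands the job in; it is judged then, once.
The state is a dict: "time": time; "joint_pos": joint angles; "joint_vel": joint speeds; "joint_efforts": joint torques, N m; "tool_pos": TCP position; "tool_rot": TCP orientation; "contact_force": force on the tool from outside, world axes, zero at the start; "ft_torque": the same for the moment, N m; "gripper_width": opening from 0.0 (shut) to 1.0 (fully open); "grasp_force": force on a finger pad.
Only numpy, scipy, OpenCV 4.12 (cv2) and the standard library are available. Lean on these libraries where they do the work, as an engineer would, in place of code of your own. Each camera call takes 0.05 s, during which the arm holds its last target. There are 200 camera calls.

### The job

Pick the two big turned knobs out of the crate of mixed pieces and stand each one upright on its foot in one of the two empty pockets of the grey finishing tray, so that all four pockets hold one big knob. Leave the small knobs, the dowel stub and the square blanks in the crate, and do not disturb the knobs already in the tray or the jar, hammer and brush on the bench.

Things in the scene. Friction and masses are not known exactly. Their poses are not given: they have to be found in the camera images.
- crate: Open slatted crate of dark wood, fixed to the bench. Outside 286 x 286 mm, 56 mm high; walls 8 mm thick; inside floor 8 mm above the bench. Origin: centre of its underside on the bench; x and y along its sides. Loose pieces stand and lie in it at a pitch of about 80 mm.
- knob_a: Turned drawer knob of pale wood, mushroom shape, 42 mm tall, standing on its flat foot. From below: foot 32 mm across, waist 18 mm across (12 to 19 mm up), head 44 mm across with an upright rim from 26 to 36 mm up, slightly domed top. Origin: centre of the underside of the foot; z up along its axis. About 30 g. Starts in the crate; one of the two to be fetched.
- knob_b: Turned drawer knob of pale wood, mushroom shape, 42 mm tall, standing on its flat foot. From below: foot 32 mm across, waist 18 mm across (12 to 19 mm up), head 44 mm across with an upright rim from 26 to 36 mm up, slightly domed top. Origin: centre of the underside of the foot; z up along its axis. About 30 g. Starts in the crate; the other one to be fetched.
- tray: Flat grey finishing tray fixed to the bench, 170 x 170 mm, 18 mm high, with four square pockets (two by two) 76 mm wide and 12 mm deep, pitch 82 mm, walls 6 mm. Pocket floor 6 mm above the bench. Origin: centre of its underside; x and y along its sides; pocket centres at x, y = +-41 mm.
- free_a: Centre of the floor of one of the two empty pockets of the tray (a small dark dot, 24 mm across); z up.
- free_b: Centre of the floor of the other empty pocket (a small dark dot, 24 mm across); z up.
- knob_c: Turned drawer knob of pale wood, mushroom shape, 42 mm tall, standing on its flat foot. From below: foot 32 mm across, waist 18 mm across (12 to 19 mm up), head 44 mm across with an upright rim from 26 to 36 mm up, slightly domed top. Origin: centre of the underside of the foot; z up along its axis. About 30 g. Already stands in a tray pocket; leave it.
- knob_d: Turned drawer knob of pale wood, mushroom shape, 42 mm tall, standing on its flat foot. From below: foot 32 mm across, waist 18 mm across (12 to 19 mm up), head 44 mm across with an upright rim from 26 to 36 mm up, slightly domed top. Origin: centre of the underside of the foot; z up along its axis. About 30 g. Already stands in a tray pocket; leave it.
- small_a: Small knob, the same shape as the big ones at two thirds the size: 28 mm tall, head 29 mm across, foot 21 mm. In the crate; not wanted. Origin: centre of its underside.
- small_b: Small knob, the same shape as the big ones at two thirds the size: 28 mm tall, head 29 mm across, foot 21 mm. In the crate; not wanted. Origin: centre of its underside.
- stub: Plain round dowel stub of pale wood, 28 mm across, 34 mm tall, standing in the crate; not wanted. Origin: centre of its underside.
- blank_a: Square blank of pale wood, 60 x 18 x 18 mm, lying in the crate with its length along its x; not wanted. Origin: centre of its underside.
- blank_b: Square blank of pale wood, 60 x 18 x 18 mm, lying in the crate with its length along its x; not wanted. Origin: centre of its underside.
- blank_c: Square blank of pale wood, 60 x 18 x 18 mm, lying in the crate with its length along its x; not wanted. Origin: centre of its underside.
- blank_d: Square blank of pale wood, 60 x 18 x 18 mm, lying in the crate with its length along its x; not wanted. Origin: centre of its underside.
- jar: Jar of wax, amber glass with steel lid, 70 mm across, 75 mm tall, beyond the crate and tray; bystander. Origin: centre of its underside.
- hammer: Hammer lying on the bench to the left; bystander. Origin on the bench under it, handle along its -x.
- brush: Finishing brush lying on the bench to the right; bystander. Origin on the bench under it, handle along its -x.

How it is judged:
On the way:
1. one of the two big knobs from the crate stands upright and released in an empty pocket (((horizontal distance between knob_a and free_a below 0.022 m and z of knob_a in the frame of free_a between -0.004 and 0.004 m and angle between knob_a's own z axis and vertical below 0.15 rad and linear speed of knob_a below 0.02 m/s and contact force between knob_a and the fingers below 0.3 N) or (horizontal distance between knob_a and free_b below 0.022 m and z of knob_a in the frame of free_b between -0.004 and 0.004 m and angle between knob_a's own z axis and vertical below 0.15 rad and linear speed of knob_a below 0.02 m/s and contact force between knob_a and the fingers below 0.3 N) or (horizontal distance between knob_b and free_a below 0.022 m and z of knob_b in the frame of free_a between -0.004 and 0.004 m and angle between knob_b's own z axis and vertical below 0.15 rad and linear speed of knob_b below 0.02 m/s and contact force between knob_b and the fingers below 0.3 N) or (horizontal distance between knob_b and free_b below 0.022 m and z of knob_b in the frame of free_b between -0.004 and 0.004 m and angle between knob_b's own z axis and vertical below 0.15 rad and linear speed of knob_b below 0.02 m/s and contact force between knob_b and the fingers below 0.3 N))), for 0.2 s.
At the end, for the whole second after the job is handed in: Each big knob from the crate stands in its own formerly empty pocket: foot on the floor (4 mm), within 22 mm of its centre, upright within 0.15 rad, at rest, let go. The tray's own two knobs: upright within 0.15 rad, moved under 20 mm. All small knobs, stub and blanks still in the crate ((((horizontal distance between knob_a and free_a below 0.022 m and z of knob_a in the frame of free_a between -0.004 and 0.004 m and angle between knob_a's own z axis and vertical below 0.15 rad and linear speed of knob_a below 0.02 m/s and contact force between knob_a and the fingers below 0.3 N) and (horizontal distance between knob_b and free_b below 0.022 m and z of knob_b in the frame of free_b between -0.004 and 0.004 m and angle between knob_b's own z axis and vertical below 0.15 rad and linear speed of knob_b below 0.02 m/s and contact force between knob_b and the fingers below 0.3 N)) or ((horizontal distance between knob_a and free_b below 0.022 m and z of knob_a in the frame of free_b between -0.004 and 0.004 m and angle between knob_a's own z axis and vertical below 0.15 rad and linear speed of knob_a below 0.02 m/s and contact force between knob_a and the fingers below 0.3 N) and (horizontal distance between knob_b and free_a below 0.022 m and z of knob_b in the frame of free_a between -0.004 and 0.004 m and angle between knob_b's own z axis and vertical below 0.15 rad and linear speed of knob_b below 0.02 m/s and contact force between knob_b and the fingers below 0.3 N))) and distance of each of knob_c, knob_d from where it was at the start of the episode below 0.02 m and angle between each of knob_c, knob_d's own z axis and vertical below 0.15 rad and x of small_a in the frame of crate between -0.135 and 0.135 m and y of small_a in the frame of crate between -0.135 and 0.135 m and z of each of small_a, small_b, stub, blank_a, blank_b, blank_c, blank_d in the frame of crate below 0.055 m and x of small_b in the frame of crate between -0.135 and 0.135 m and y of small_b in the frame of crate between -0.135 and 0.135 m and x of stub in the frame of crate between -0.135 and 0.135 m and y of stub in the frame of crate between -0.135 and 0.135 m and x of blank_a in the frame of crate between -0.135 and 0.135 m and y of blank_a in the frame of crate between -0.135 and 0.135 m and x of blank_b in the frame of crate between -0.135 and 0.135 m and y of blank_b in the frame of crate between -0.135 and 0.135 m and x of blank_c in the frame of crate between -0.135 and 0.135 m and y of blank_c in the frame of crate between -0.135 and 0.135 m and x of blank_d in the frame of crate between -0.135 and 0.135 m and y of blank_d in the frame of crate between -0.135 and 0.135 m); the robot touches nothing.
It fails at once if a small knob, the dowel stub or a blank is lifted above the rim of the crate (its origin more than 60 mm above the bench) (height (world z) of any of small_a, small_b, stub, blank_a, blank_b, blank_c, blank_d above 0.06 m).
It fails at once if a knob already in the tray is knocked over (tilted more than 0.5 rad) or shifted by more than 30 mm (angle between any of knob_c, knob_d's own z axis and vertical above 0.5 rad or distance of any of knob_c, knob_d from where it was at the start of the episode above 0.03 m).
It fails at once if the jar, the hammer or the brush is moved by more than 30 mm (distance of any of jar, hammer, brush from where it was at the start of the episode above 0.03 m).
It also fails if it takes over 53 s, if anything falls off the work surface, if the arm or the gripper's body presses on something with over 40 N, if the wrist force passes 120 N, or if a joint passes its speed limit or range.

## Working session

There is one attempt and no reset: what is moved stays moved. The work goes in short steps, Python scripts to look and compute and a tool call to move; the robot and the scene stay as the last step left them, time stands still between calls to the robot, and variables do not carry over. Pictures are saved under pics/ and viewed, at most 10 in all, crops included, and the job is handed in when it is done.

Besides the shell and the picture viewer there is one more tool, called after "Request:" by a JSON object that holds its "method" and its "body". send_rows: Moves the arm, as the interface text tells. Shifts and turns lie within -1 to 1; 1 stands for 0.5 m of shift or 1.5 rad of turn. Its arguments: {"type":"object","properties":{"increments":{"type":"array","items":{"type":"object","properties":{"claw":{"type":"number"},"dx":{"type":"number"},"dy":{"type":"number"},"dz":{"type":"number"},"yaw":{"type":"number"}}}}},"required":["increments"]}

```bash
mkdir -p pics; python3 - <<'E'
from plant import manip
import cv2,numpy as np
s=manip.state();print(s)
for n in("scene","side"):
    cv2.imwrite(f"pics/{n}0.png",manip.grab_frame(n)[:,:,::-1])
for n in("scene","side","wrist"):print(n,manip.camera_params(n))
E
```

```text
{'time': 0.0, 'joint_pos': array([-1.44198805e+00,  5.33485917e-02,  1.61429494e+00,  7.47388472e-06,
        1.47598577e+00, -1.19001052e-01]), 'joint_vel': array([-0.00026431, -0.00023107,  0.00231094, -0.0001912 , -0.00029198,
       -0.00147083]), 'joint_efforts': array([-4.01952420e-04, -3.93677616e+01, -3.70177853e+01, -4.10254358e-05,
        6.98913209e-03,  1.87740831e-06]), 'tool_pos': array([ 0.15321693, -0.60524683,  0.20936762]), 'tool_rot': array([-1.01832882e-03,  9.92333162e-01,  1.23587453e-01, -1.27369036e-06]), 'contact_force': array([ 0.68046925, -0.48571425, -0.82465572]), 'ft_torque': array([-0.019741  ,  0.01617309,  0.0049801 ]), 'grasp_force': 0.0, 'gripper_width': 0.9985084088236608}
scene {'camera_matrix': array([[440.14468782,   0.        , 251.96499036],
       [  0.        , 440.14468782, 192.42078904],
       [  0.        ,   0.        ,   1.        ]]), 'k1': 0.007239220669487588, 'extrinsics': array([[ 0.83990571,  0.54259757, -0.01209441, -0.49291991],
       [ 0.42642275, -0.67353221, -0.60375326, -0.24204784],
       [-0.33574102,  0.50193848, -0.7
[... 421 characters left out ...]
98789],
       [ 0.44723555,  0.64071601, -0.62406999,  1.6884882 ],
       [ 0.        ,  0.        ,  0.        ,  1.        ]])}
wrist {'camera_matrix': array([[328.90793168,   0.        , 257.04045985],
       [  0.        , 328.90793168, 186.65264704],
       [  0.        ,   0.        ,   1.        ]]), 'k1': 0.029352091374221338, 'tool_from_camera': array([[ 1.63962127e-04, -9.54610849e-01, -2.97855838e-01,
         7.74024324e-02],
       [ 9.99999912e-01,  4.17355180e-05,  4.16714796e-04,
         1.18177515e-04],
       [-3.85369297e-04, -2.97855880e-01,  9.54610772e-01,
        -1.63251557e-01],
       [ 0.00000000e+00,  0.00000000e+00,  0.00000000e+00,
         1.00000000e+00]])}
```

View pics/scene0.png

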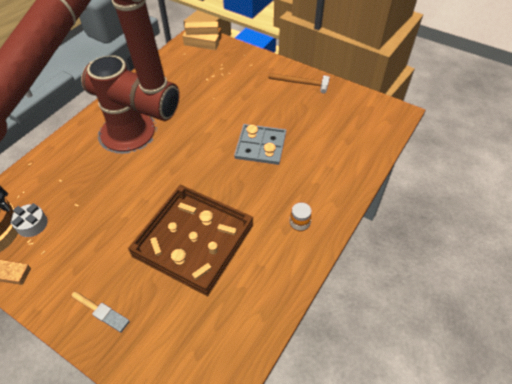

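View pics/side0.png

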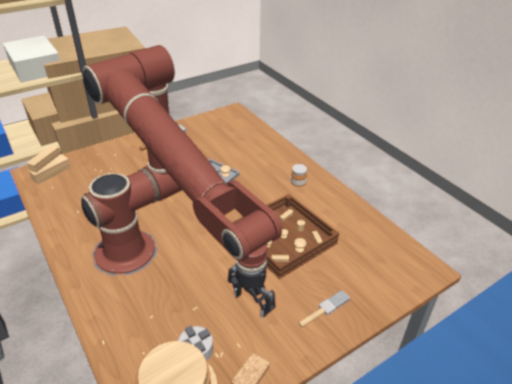

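The scene picture shows the big knobs in the crate at about (206,216) and (178,257). The free tray pockets are at about (272,138) and (248,150), and the tray's own knobs at (252,130) and (269,148). The side picture has the arm hiding part of the crate, with one big knob visible at about (300,244).

```bash
cat > h.py <<'E'
from plant import manip
import cv2,numpy as np
from scipy.spatial.transform import Rotation as R
def ray(n,uv,T=None):
    p=manip.camera_params(n);K=p["camera_matrix"]
    d=(np.array(uv,float)-K[:2,2])/K[0,0];x=d.copy()
    for _ in range(10):x=d/(1+p["k1"]*(x@x))
    E=np.linalg.inv(p["extrinsics"]) if n!="wrist" else T@p["tool_from_camera"]
    return E[:3,3],E[:3,:3]@np.append(x,1)
def plane(n,uv,z,T=None):
    o,d=ray(n,uv,T);return o+d*(z-o[2])/d[2]
def tri(rs):
    A=0;b=0
    for o,d in rs:
        d=d/np.linalg.norm(d);P=np.eye(3)-np.outer(d,d);A=A+P;b=b+P@o
    X=np.linalg.solve(A,b)
    return X,[np.linalg.norm(np.cross(X-o,d/np.linalg.norm(d))) for o,d in rs]
def toolT(s=None):
    s=s or manip.state();T=np.eye(4);q=s["tool_rot"]
    T[:3,:3]=R.from_quat([*q[1:],q[0]]).as_matrix();T[:3,3]=s["tool_pos"];return T
def rel(p,yawdir=None):
    "shift in tool axes units"
    T=toolT();return T[:3,:3].T@(np.array(p)-T[:3,3])/0.5
E
python3 - <<'E'
from h import *
for n,uv,z in [("k1",(206,216),.05),("k2",(178,257),.05),("fa",(272,138),.006),("fb",(248,150),.006),("c",(252,130),.048),("d",(269,148),.048),("cr L",(132,239),.056),("cr T",(183,188),.056),("cr R",(252,224),.056),("cr B",(207,287),.056),("jar",(301,210),.075),("s1",(172,227),.03),("mid",(194,237),.03),("s2",(212,246),.03)]:print(n,plane("scene",uv,z).round(3))
print(toolT().round(3)); 
E
```

```text
k1 [ 0.528 -0.184  0.05 ]
k2 [ 0.546 -0.352  0.05 ]
fa [0.506 0.269 0.006]
fb [0.462 0.166 0.006]
c [0.44  0.229 0.048]
d [0.543 0.184 0.048]
cr L [ 0.387 -0.381  0.056]
cr T [ 0.396 -0.136  0.056]
cr R [ 0.674 -0.133  0.056]
cr B [ 0.681 -0.386  0.056]
jar [ 0.785 -0.014  0.075]
s1 [ 0.45  -0.269  0.03 ]
mid [ 0.534 -0.26   0.03 ]
s2 [ 0.602 -0.256  0.03 ]
[[ 0.969  0.245 -0.     0.153]
 [ 0.245 -0.969  0.002 -0.605]
 [ 0.    -0.002 -1.     0.209]
 [ 0.     0.     0.     1.   ]]
```

Request:
{"method": "send_rows", "body": {"increments": [{"dx":1.0,"dy":-0.46,"dz":-0.14,"yaw":0.165},{"dx":1.0,"dy":-0.46,"dz":-0.14,"yaw":0.165},{"dx":1.0,"dy":-0.46,"dz":-0.14,"yaw":0.165},{"dx":1.0,"dy":-0.46,"dz":-0.14,"yaw":0.165},{"dx":1.0,"dy":-0.46,"dz":-0.14,"yaw":0.165},{"dx":1.0,"dy":-0.46,"dz":-0.14,"yaw":0.165},{"dx":1.0,"dy":-0.46,"dz":-0.14,"yaw":0.165},{"dx":1.0,"dy":-0.46,"dz":-0.14,"yaw":0.165},{"dx":1.0,"dy":-0.46,"dz":-0.14,"yaw":0.165},{"dx":1.0,"dy":-0.46,"dz":-0.14,"yaw":0.165},{"dx":1.0,"dy":-0.46,"dz":-0.14,"yaw":0.165},{"dx":1.0,"dy":-0.46,"dz":-0.14,"yaw":0.165},{"dx":1.0,"dy":-0.46,"dz":-0.14,"yaw":0.165},{"dx":1.0,"dy":-0.46,"dz":-0.14,"yaw":0.165}]}}

```text
invalid input
```

```bash
python3 - <<'E'
from h import *
T=toolT();print(T.round(4),manip.state()["time"])
im=manip.grab_frame("wrist");np.savez("w1.npz",T=T,im=im)
cv2.imwrite("pics/w1.png",im[:,:,::-1])
E
```

```text
[[ 9.695e-01  2.453e-01 -3.000e-04  1.532e-01]
 [ 2.453e-01 -9.694e-01  1.900e-03 -6.053e-01]
 [ 2.000e-04 -1.900e-03 -1.000e+00  2.095e-01]
 [ 0.000e+00  0.000e+00  0.000e+00  1.000e+00]] 0.1
```

View pics/w1.png

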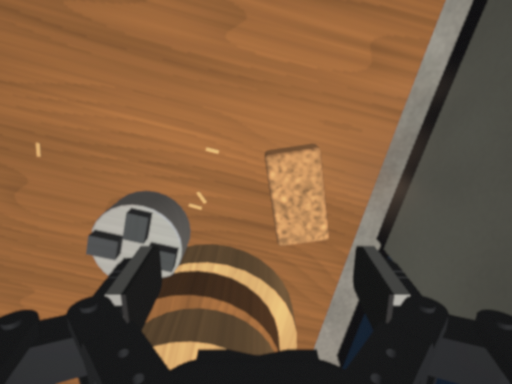

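The move was refused, so this wrist picture still shows the start position, with no crate in view. Every row probably has to give all five numbers.

Request:
{"method": "send_rows", "body": {"increments": [{"claw":-1,"dx":1.0,"dy":-0.46,"dz":-0.14,"yaw":0.165},{"claw":-1,"dx":1.0,"dy":-0.46,"dz":-0.14,"yaw":0.165},{"claw":-1,"dx":1.0,"dy":-0.46,"dz":-0.14,"yaw":0.165},{"claw":-1,"dx":1.0,"dy":-0.46,"dz":-0.14,"yaw":0.165},{"claw":-1,"dx":1.0,"dy":-0.46,"dz":-0.14,"yaw":0.165},{"claw":-1,"dx":1.0,"dy":-0.46,"dz":-0.14,"yaw":0.165},{"claw":-1,"dx":1.0,"dy":-0.46,"dz":-0.14,"yaw":0.165},{"claw":-1,"dx":1.0,"dy":-0.46,"dz":-0.14,"yaw":0.165},{"claw":-1,"dx":1.0,"dy":-0.46,"dz":-0.14,"yaw":0.165},{"claw":-1,"dx":1.0,"dy":-0.46,"dz":-0.14,"yaw":0.165},{"claw":-1,"dx":1.0,"dy":-0.46,"dz":-0.14,"yaw":0.165},{"claw":-1,"dx":1.0,"dy":-0.46,"dz":-0.14,"yaw":0.165},{"claw":-1,"dx":1.0,"dy":-0.46,"dz":-0.14,"yaw":0.165},{"claw":-1,"dx":1.0,"dy":-0.46,"dz":-0.14,"yaw":0.165}]}}

```text
time: 1.9
tool_pos: [0.5811, -0.2609, 0.2806]
tool_rot: [-0.0, 1.0, -0.0, -0.0]
contact_force: [0.7, 0.1, -0.1]
gripper_width: 0.999
grasp_force: 0.0
```

```bash
python3 - <<'E'
from h import *
T=toolT();print(T.round(4),manip.state()["time"])
im=manip.grab_frame("wrist");np.savez("w2.npz",T=T,im=im)
cv2.imwrite("pics/w2.png",im[:,:,::-1])
E
```

```text
[[ 1.000e+00 -9.000e-04 -0.000e+00  5.811e-01]
 [-9.000e-04 -1.000e+00  0.000e+00 -2.609e-01]
 [-0.000e+00 -0.000e+00 -1.000e+00  2.806e-01]
 [ 0.000e+00  0.000e+00  0.000e+00  1.000e+00]] 1.9
```

View pics/w2.png

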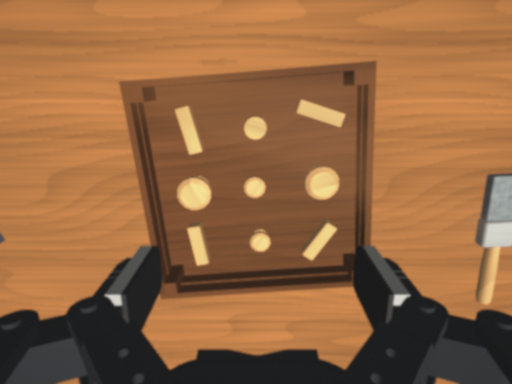

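The picture shows the whole crate. The big knobs are at (195,193) and (322,183), with small knobs or the stub at (255,128), (255,187) and (260,241). The blanks are at (189,130), (321,113), (198,246) and (320,241).

```bash
cat >> h.py <<'E'
def blobs(im,roi=None,amin=150,vmin=195):
    h=cv2.cvtColor(im,cv2.COLOR_RGB2HSV)
    m=((h[...,2]>vmin)&(h[...,0]>8)&(h[...,0]<35)&(h[...,1]>60)).astype(np.uint8)
    if roi:
        k=np.zeros_like(m);a,b,c,d=roi;k[b:d,a:c]=1;m*=k
    cs,_=cv2.findContours(m,cv2.RETR_EXTERNAL,cv2.CHAIN_APPROX_NONE)
    return [c[:,0] for c in cs if cv2.contourArea(c)>amin]
E
python3 - <<'E'
from h import *
f=np.load("w2.npz");T=f["T"];im=f["im"]
for c in blobs(im,(125,60,375,290)):
    (u,v),r=cv2.minEnclosingCircle(c);rc=cv2.minAreaRect(c)
    z=.048 if r>12 and cv2.contourArea(c)>.7*3.14*r*r else .026
    e=np.array([plane("wrist",p,z,T)[:2] for p in cv2.boxPoints(rc)])
    print(np.round((u,v,r,cv2.contourArea(c)),1),plane("wrist",(u,v),z,T).round(4),e.round(3).tolist())
for uv in [(122,82),(375,62),(163,296),(368,288)]:print(plane("wrist",uv,.056,T).round(3))
for uv in [(193,193),(322,183)]:print(im[uv[1],uv[0]])
E
```

```text
[260.1 241.7   9.7 251. ] [ 0.4472 -0.265   0.026 ] [[0.461, -0.252], [0.461, -0.277], [0.433, -0.278], [0.433, -0.252]]
[136.2 238.   11.5 187.5] [ 0.4534 -0.0925  0.026 ] [[0.464, -0.078], [0.464, -0.109], [0.447, -0.107], [0.447, -0.076]]
[197.5 245.5  19.9 431.5] [ 0.4415 -0.177   0.026 ] [[0.468, -0.164], [0.472, -0.181], [0.414, -0.191], [0.409, -0.173]]
[319.5 241.5  20.7 429.5] [ 0.4476 -0.3483  0.026 ] [[0.429, -0.325], [0.478, -0.358], [0.467, -0.371], [0.417, -0.338]]
[254.8 187.5  10.4 299. ] [ 0.527  -0.2578  0.026 ] [[0.54, -0.245], [0.54, -0.271], [0.514, -0.271], [0.514, -0.245]]
[194.  193.   16.8 780.5] [ 0.5266 -0.1809  0.048 ] [[0.526, -0.152], [0.555, -0.182], [0.525, -0.209], [0.495, -0.179]]
[322.3 183.   16.9 786.5] [ 0.5397 -0.3427  0.048 ] [[0.56, -0.321], [0.56, -0.361], [0.52, -0.364], [0.52, -0.323]]
[254.9 127.9  11.4 368.5] [ 0.6057 -0.2581  0.026 ] [[0.599, -0.24], [0.624, -0.253], [0.612, -0.277], [0.587, -0.264]]
[188.5 130.   24.4 601. ] [ 0.603  -0.1745  0.026 ] [[0.628, -0.159], [0.633, -0.175], [0.576, -0.19], [0.571, -0.173]]
[320.6 112.9  23.8 596.5] [ 0.624  -0.3397  0.026 ] [[0.625, -0.309], [0.641, -0.314], [0.623, -0.37], [0.606, -0.366]]
[ 232.5   69.   107.9 1886.5] [ 0.6752 -0.2316  0.026 ] [[0.682, -0.103], [0.7, -0.356], [0.682, -0.359], [0.663, -0.103]]
[ 0.66  -0.11   0.056]
[ 0.681 -0.39   0.056]
[ 0.381 -0.132  0.056]
[ 0.393 -0.411  0.056]
[240 211 136]
[237 205 134]
```

Request:
{"method": "send_rows", "body": {"increments": [{"claw":-0.45,"dx":-0.109,"dy":-0.16,"dz":0.26,"yaw":-0.05},{"claw":-0.45,"dx":-0.109,"dy":-0.16,"dz":0.26,"yaw":-0.05},{"claw":-0.45,"dx":-0.109,"dy":-0.16,"dz":0.26,"yaw":-0.05},{"claw":-0.45,"dx":-0.109,"dy":-0.16,"dz":0.26,"yaw":-0.05},{"claw":-0.45,"dx":-0.109,"dy":-0.16,"dz":0.26,"yaw":-0.05}]}}

```text
time: 2.58
tool_pos: [0.5285, -0.1815, 0.1528]
tool_rot: [0.001, 0.999, 0.037, 0.002]
contact_force: [-0.1, -0.8, 1.3]
gripper_width: 0.728
grasp_force: 0.0
```

```bash
python3 - <<'E'
from h import *
T=toolT();print(T.round(4),manip.state()["gripper_width"])
im=manip.grab_frame("wrist");np.savez("w3.npz",T=T,im=im)
cv2.imwrite("pics/w3.png",im[:,:,::-1])
f=np.load("w2.npz")
o=[(194.,193.),(322.3,183.)]
for c in blobs(im,amin=700):
    (u,v),r=cv2.minEnclosingCircle(c);P=plane("wrist",(u,v),.048,T)
    print(np.round((u,v,r,cv2.contourArea(c)),1),P.round(4),"diam",round(2*r/328.9*(T[2,3]+.163*.955-.048),3))
    for q in o:
        X,e=tri([ray("wrist",q,f["T"]),ray("wrist",(u,v),T)])
        if max(e)<.006: print("   tri",X.round(4),np.round(e,4))
E
```

```text
[[ 0.9972  0.0749  0.0031  0.5285]
 [ 0.0749 -0.9972 -0.0018 -0.1815]
 [ 0.003   0.0021 -1.      0.1528]
 [ 0.      0.      0.      1.    ]] 0.7277786612584315
[ 257.   343.5   74.  1204. ] [ 0.3601 -0.1944  0.048 ] diam 0.117
[ 28.  300.5  29.3 865.5] [0.3955 0.0232 0.048 ] diam 0.046
[  65.7  279.5   66.3 1979. ] [ 0.4203 -0.0131  0.048 ] diam 0.105
[418.5 264.   31.5 881. ] [ 0.4599 -0.3348  0.048 ] diam 0.05
[244.5 258.   27.7 899. ] [ 0.4538 -0.1759  0.048 ] diam 0.044
[  88.8  214.9   93.4 9150. ] [ 0.4862 -0.0383  0.048 ] diam 0.148
   tri [ 0.6828 -0.2713  0.5024] [0.0048 0.0048]
   tri [ 0.6702 -0.2544  0.471 ] [0.0034 0.0034]
[ 254.3  183.    24.8 1789.5] [ 0.5257 -0.1796  0.048 ] diam 0.039
   tri [ 0.524  -0.1797  0.0411] [0.0003 0.0003]
[ 447.   181.5   26.9 1833. ] [ 0.5391 -0.3415  0.048 ] diam 0.043
   tri [ 0.5892 -0.2204  0.2425] [0.0021 0.0021]
   tri [ 0.5384 -0.3436  0.0444] [0.0002 0.0002]
[  92.   128.5   81.2 3007. ] [ 0.5615 -0.0464  0.048 ] diam 0.129
[360.   89.1  18.5 917. ] [ 0.6079 -0.2562  0.048 ] diam 0.029
[ 456.    75.5   35.6 1491.5] [ 0.6227 -0.3272  0.048 ] diam 0.056
[ 254.7   87.    37.1 1416. ] [ 0.6035 -0.1742  0.048 ] diam 0.059
[  84.    51.5   89.  6281. ] [ 0.6186 -0.0451  0.048 ] diam 0.141
[ 103.    21.5   61.9 1660.5] [ 0.6401 -0.0606  0.048 ] diam 0.098
```

View pics/w3.png

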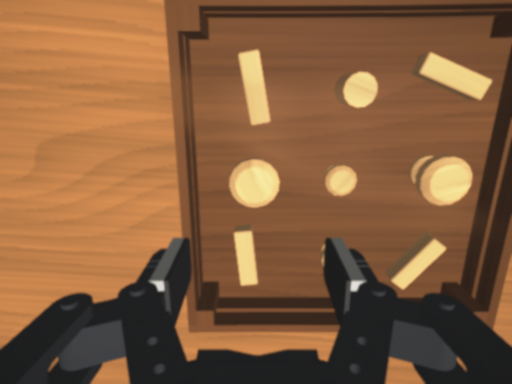

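Knob 1 is at about (254,183), centred between the fingers, with room on the wall side at about x=190. Triangulated: knob 1 (0.525,-0.180), knob 2 (0.5385,-0.343), both at a height of about 0.043, which fits a rim 34 to 44 mm above the bench. Descending to grasp.

Request:
{"method": "send_rows", "body": {"increments": [{"claw":-0.45,"dx":-0.002,"dy":-0.002,"dz":0.1,"yaw":0},{"claw":-0.45,"dx":-0.002,"dy":-0.002,"dz":0.18,"yaw":0},{"claw":-0.45,"dx":-0.002,"dy":-0.002,"dz":0.23,"yaw":0},{"claw":-0.45,"dx":-0.002,"dy":-0.002,"dz":0.264,"yaw":0},{"claw":-0.45,"dx":-0.002,"dy":-0.002,"dz":0.264,"yaw":0},{"claw":0.3,"dx":-0.002,"dy":-0.002,"dz":0.264,"yaw":0},{"claw":0.3,"dx":-0.002,"dy":-0.002,"dz":0.264,"yaw":0},{"claw":0.3,"dx":-0.002,"dy":-0.002,"dz":0.264,"yaw":0},{"claw":0.3,"dx":-0.002,"dy":-0.002,"dz":0.264,"yaw":0}]}}

```text
time: 3.75
tool_pos: [0.5277, -0.1801, 0.0212]
tool_rot: [0.001, 0.999, 0.038, 0.002]
contact_force: [-1.2, 0.7, 5.5]
gripper_width: 0.444
grasp_force: 59.4
```

Request:
{"method": "send_rows", "body": {"increments": [{"claw":0.3,"dx":0,"dy":0,"dz":-0.05,"yaw":0},{"claw":0.3,"dx":0,"dy":0,"dz":-0.15,"yaw":0},{"claw":0.3,"dx":0,"dy":0,"dz":-0.25,"yaw":0},{"claw":0.3,"dx":0,"dy":0,"dz":-0.3,"yaw":0},{"claw":0.3,"dx":0,"dy":0,"dz":-0.3,"yaw":0}]}}

```text
time: 4.38
tool_pos: [0.5279, -0.1803, 0.1724]
tool_rot: [0.002, 0.999, 0.038, 0.003]
contact_force: [0.2, 0.3, -0.8]
gripper_width: 0.443
grasp_force: 60.1
```

```bash
python3 - <<'E'
from h import *
s=manip.state();T=toolT(s);print(T[:3,3],s["time"],s["gripper_width"],s["grasp_force"])
p=manip.camera_params("side");X=p["extrinsics"]@T[:,3];K=p["camera_matrix"];c=(K@(X[:3]/X[2]))[:2].astype(int);print(c)
im=manip.grab_frame("side")
a=cv2.resize(im[c[1]-60:c[1]+40,c[0]-50:c[0]+50],(400,400),interpolation=cv2.INTER_CUBIC)
w=manip.grab_frame("wrist");cv2.imwrite("pics/g1.png",np.hstack([a,cv2.resize(w[:,100:412],(400,400))])[:,:,::-1])
E
```

```text
[ 0.52788309 -0.18031676  0.17235894] 4.375 0.44293190447115655 60.134642254561186
[273 191]
```

View pics/g1.png

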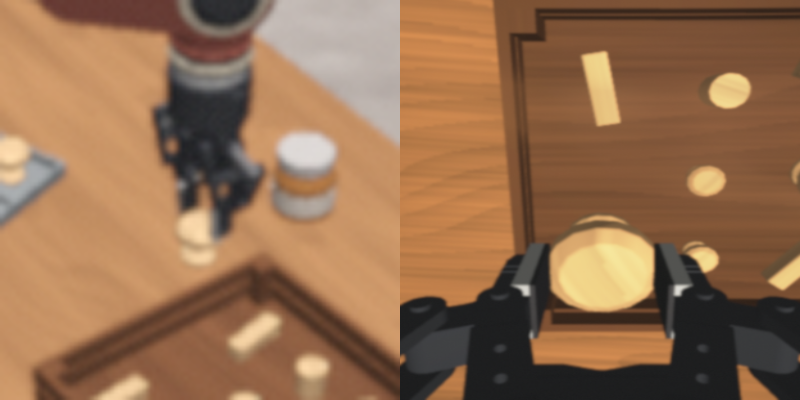

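The left half shows the knob held upright below the fingers, at about (196,235). The right half shows its head centred between the pads, at about (604,265). Carrying it to a view of the tray.

Request:
{"method": "send_rows", "body": {"increments": [{"claw":0.3,"dx":-0.16,"dy":-0.86,"dz":-0.18,"yaw":0.317},{"claw":0.3,"dx":-0.16,"dy":-0.86,"dz":-0.18,"yaw":0.317},{"claw":0.3,"dx":-0.16,"dy":-0.86,"dz":-0.18,"yaw":0.317},{"claw":0.3,"dx":-0.16,"dy":-0.86,"dz":-0.18,"yaw":0.317},{"claw":0.3,"dx":-0.16,"dy":-0.86,"dz":-0.18,"yaw":0.317},{"claw":0.3,"dx":-0.16,"dy":-0.86,"dz":-0.18,"yaw":0.317},{"claw":0.3,"dx":-0.16,"dy":-0.86,"dz":-0.18,"yaw":0.317},{"claw":0.3,"dx":-0.16,"dy":-0.86,"dz":-0.18,"yaw":0.317},{"claw":0.3,"dx":-0.16,"dy":-0.86,"dz":-0.18,"yaw":0.317},{"claw":0.3,"dx":-0.16,"dy":-0.86,"dz":-0.18,"yaw":0.317},{"claw":0.3,"dx":-0.16,"dy":-0.86,"dz":-0.18,"yaw":0.317},{"claw":0.3,"dx":-0.16,"dy":-0.86,"dz":-0.18,"yaw":0.317}]}}

```text
time: 5.98
tool_pos: [0.4142, 0.2425, 0.2583]
tool_rot: [0.0, 0.98, -0.2, -0.0]
contact_force: [-0.5, 0.2, 0.1]
gripper_width: 0.443
grasp_force: 60.3
```

```bash
python3 - <<'E'
from h import *
T=toolT();print(T.round(4),manip.state()["grasp_force"])
im=manip.grab_frame("wrist");np.savez("w4.npz",T=T,im=im)
cv2.imwrite("pics/w4.png",im[:,:,::-1])
E
```

```text
[[ 9.203e-01 -3.913e-01 -3.000e-04  4.142e-01]
 [-3.913e-01 -9.203e-01 -2.000e-04  2.425e-01]
 [-2.000e-04  3.000e-04 -1.000e+00  2.583e-01]
 [ 0.000e+00  0.000e+00  0.000e+00  1.000e+00]] 60.257456470280886
```

View pics/w4.png

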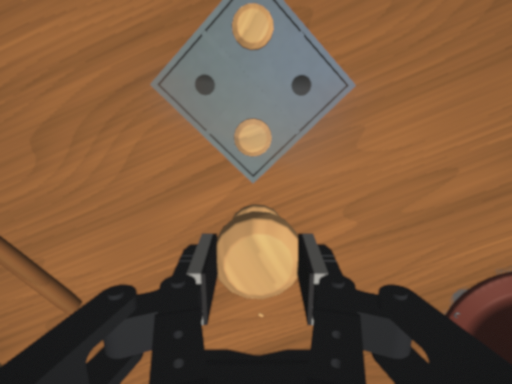

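The picture shows the tray as a diamond. The free dots are at (205,84) and (302,85), and the tray knobs at (253,26) and (253,137). The held knob is still firm at (258,255).

```bash
cat >> h.py <<'E'
def dots(im,guess,w=18):
    out=[]
    for u,v in guess:
        u,v=int(u),int(v);g=cv2.cvtColor(im,cv2.COLOR_RGB2GRAY)[max(v-w,0):v+w,u-w:u+w]
        _,m=cv2.threshold(g,0,1,cv2.THRESH_BINARY_INV|cv2.THRESH_OTSU)
        n,_,st,ce=cv2.connectedComponentsWithStats(m)
        k=1+np.argmax(st[1:,4]);out.append(ce[k]+[u-w,max(v-w,0)]);print("dot",out[-1].round(1),st[k])
    return out
E
python3 - <<'E'
from h import *
f=np.load("w4.npz");T=f["T"]
P=[plane("wrist",d,.006,T) for d in dots(f["im"],[(205,84),(302,85)])]
print(P,np.linalg.norm(P[0]-P[1]))
for uv in [(253,26),(253,137)]:print(plane("wrist",uv,.044,T))
E
```

```text
dot [204.4  84.2] [  8   8  20  21 327]
dot [301.   84.5] [  8   8  19  20 314]
[array([0.50970336, 0.27118887, 0.006     ]), array([0.4639584 , 0.16444318, 0.006     ])] 0.11613459635811407
[0.53938971 0.19436885 0.044     ]
[0.43384809 0.23971398 0.044     ]
```

Request:
{"method": "send_rows", "body": {"increments": [{"claw":0.3,"dx":0.157,"dy":-0.128,"dz":0.1,"yaw":0},{"claw":0.3,"dx":0.157,"dy":-0.128,"dz":0.2,"yaw":0},{"claw":0.3,"dx":0.157,"dy":-0.128,"dz":0.27,"yaw":0},{"claw":0.3,"dx":0.157,"dy":-0.128,"dz":0.27,"yaw":0},{"claw":0.3,"dx":0.157,"dy":-0.128,"dz":0.27,"yaw":0},{"claw":0.3,"dx":0.157,"dy":-0.128,"dz":0.27,"yaw":0}]}}

```text
time: 6.78
tool_pos: [0.5127, 0.2724, 0.1274]
tool_rot: [-0.002, 0.98, -0.199, 0.002]
contact_force: [0.7, 1.1, 0.6]
gripper_width: 0.446
grasp_force: 60.4
```

```bash
python3 - <<'E'
from h import *
T=toolT();print(T[:3,3])
im=manip.grab_frame("wrist");np.savez("w5.npz",T=T,im=im)
p=manip.camera_params("wrist");X=np.linalg.inv(T@p["tool_from_camera"])@[.464,.1644,.006,1]
g=(p["camera_matrix"]@(X[:3]/X[2]))[:2];print(g)
d=dots(im,[g],30)[0]
f=np.load("w4.npz");print(tri([ray("wrist",(301.,84.5),f["T"]),ray("wrist",d,T)]))
cv2.imwrite("pics/w5.png",im[:,:,::-1])
E
```

```text
[0.51274796 0.2724143  0.12736365]
[390.22619612 178.12732568]
dot [390.9 178.5] [ 18  18  27  26 553]
(array([0.46394979, 0.1645517 , 0.00658139]), [np.float64(0.00010290668556421904), np.float64(0.00010290668556429853)])
```

View pics/w5.png

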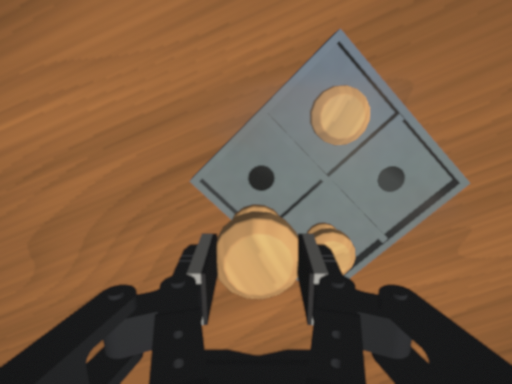

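The dot of the target pocket is at (261,177) and the other dot at (391,178). The second dot triangulates to z = 0.0066, against 0.006 in the text. Lowering the knob.

Request:
{"method": "send_rows", "body": {"increments": [{"claw":0.3,"dx":0,"dy":0.003,"dz":0.08,"yaw":0},{"claw":0.3,"dx":0,"dy":0.003,"dz":0.15,"yaw":0},{"claw":0.3,"dx":0,"dy":0.003,"dz":0.18,"yaw":0},{"claw":0.3,"dx":0,"dy":0.003,"dz":0.2,"yaw":0},{"claw":0.3,"dx":0,"dy":0.003,"dz":0.208,"yaw":0},{"claw":0.3,"dx":0,"dy":0.003,"dz":0.208,"yaw":0},{"claw":0.3,"dx":0,"dy":0.003,"dz":0.208,"yaw":0}]}}

```text
time: 7.7
tool_pos: [0.5113, 0.2707, 0.0207]
tool_rot: [-0.0, 0.98, -0.199, 0.001]
contact_force: [-1.0, -0.3, -0.4]
gripper_width: 0.442
grasp_force: 60.4
```

Request:
{"method": "send_rows", "body": {"increments": [{"claw":0.3,"dx":0,"dy":0,"dz":0.003,"yaw":0},{"claw":0.3,"dx":0,"dy":0,"dz":0.005,"yaw":0},{"claw":0.3,"dx":0,"dy":0,"dz":0.005,"yaw":0}]}}

```text
time: 8.07
tool_pos: [0.5118, 0.2706, 0.0192]
tool_rot: [-0.0, 0.98, -0.199, 0.001]
contact_force: [-1.7, -1.7, 7.9]
gripper_width: 0.444
grasp_force: 63.4
```

Contact came at the expected height of 0.0192. Releasing to a partial opening and rising.

Request:
{"method": "send_rows", "body": {"increments": [{"claw":-0.45,"dx":0,"dy":0,"dz":0,"yaw":0},{"claw":-0.45,"dx":0,"dy":0,"dz":0,"yaw":0},{"claw":-0.45,"dx":0,"dy":0,"dz":0,"yaw":0},{"claw":-0.45,"dx":0,"dy":0,"dz":-0.05,"yaw":0},{"claw":-0.45,"dx":0,"dy":0,"dz":-0.15,"yaw":0},{"claw":-0.45,"dx":0,"dy":0,"dz":-0.25,"yaw":0},{"claw":-0.45,"dx":0,"dy":0,"dz":-0.28,"yaw":0},{"claw":-0.45,"dx":0,"dy":0,"dz":-0.28,"yaw":0}]}}

```text
time: 9.07
tool_pos: [0.5111, 0.2706, 0.1579]
tool_rot: [-0.001, 0.98, -0.199, 0.001]
contact_force: [-0.7, 0.3, 0.6]
gripper_width: 0.724
grasp_force: 0.0
```

```bash
python3 - <<'E'
from h import *
T=toolT();print(T.round(4),manip.state()["gripper_width"])
im=manip.grab_frame("wrist");np.savez("w6.npz",T=T,im=im);cv2.imwrite("pics/w6.png",im[:,:,::-1])
for c in blobs(im,amin=900):
    (u,v),r=cv2.minEnclosingCircle(c);print(np.round((u,v,r),1),plane("wrist",(u,v),.044,T).round(4))
print(rel([.5375,-.3435,.15]))
E
```

```text
[[ 9.210e-01 -3.896e-01  1.800e-03  5.111e-01]
 [-3.896e-01 -9.210e-01  7.000e-04  2.706e-01]
 [ 1.400e-03 -1.400e-03 -1.000e+00  1.579e-01]
 [ 0.000e+00  0.000e+00  0.000e+00  1.000e+00]] 0.7241108649692317
[258.4 178.3  21.3] [0.5096 0.2707 0.044 ]
[0.52878779 1.1089256  0.01242425]
```

View pics/w6.png

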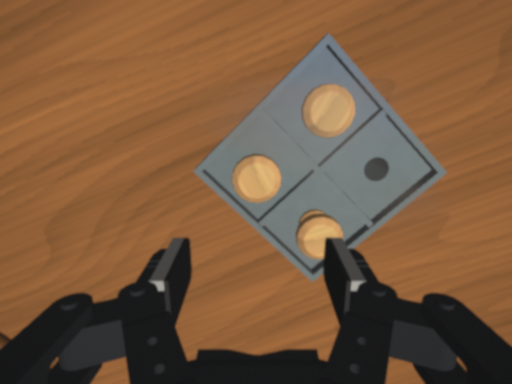

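The first knob stands upright in its pocket at (258,178), measured (0.5096, 0.2707) against (0.5097, 0.2712). The other three pockets are unchanged. On to knob 2.

Request:
{"method": "send_rows", "body": {"increments": [{"claw":-0.45,"dx":0.5,"dy":1.0,"dz":0.01,"yaw":-0.317},{"claw":-0.45,"dx":0.5,"dy":1.0,"dz":0.01,"yaw":-0.317},{"claw":-0.45,"dx":0.5,"dy":1.0,"dz":0.01,"yaw":-0.317},{"claw":-0.45,"dx":0.5,"dy":1.0,"dz":0.01,"yaw":-0.317},{"claw":-0.45,"dx":0.5,"dy":1.0,"dz":0.01,"yaw":-0.317},{"claw":-0.45,"dx":0.5,"dy":1.0,"dz":0.01,"yaw":-0.317},{"claw":-0.45,"dx":0.5,"dy":1.0,"dz":0.01,"yaw":-0.317},{"claw":-0.45,"dx":0.5,"dy":1.0,"dz":0.01,"yaw":-0.317},{"claw":-0.45,"dx":0.5,"dy":1.0,"dz":0.01,"yaw":-0.317},{"claw":-0.45,"dx":0.5,"dy":1.0,"dz":0.01,"yaw":-0.317},{"claw":-0.45,"dx":0.5,"dy":1.0,"dz":0.01,"yaw":-0.317},{"claw":-0.45,"dx":0.5,"dy":1.0,"dz":0.01,"yaw":-0.317},{"claw":-0.45,"dx":0.5,"dy":1.0,"dz":0.01,"yaw":-0.317}]}}

```text
time: 10.75
tool_pos: [0.5461, -0.286, 0.1518]
tool_rot: [-0.0, 0.999, 0.039, -0.0]
contact_force: [-0.7, 0.0, -0.0]
gripper_width: 0.724
grasp_force: 0.0
```

```bash
python3 - <<'E'
from h import *
T=toolT();print(T.round(4))
im=manip.grab_frame("wrist");np.savez("w7.npz",T=T,im=im)
f=np.load("w2.npz")
for c in blobs(im,amin=900):
    (u,v),r=cv2.minEnclosingCircle(c)
    X,e=tri([ray("wrist",(322.3,183.),f["T"]),ray("wrist",(u,v),T)])
    if max(e)<.005:print(np.round((u,v,r),1),X.round(4),plane("wrist",(u,v),.044,T).round(4))
X=plane("wrist",(322.3,183.),.044,f["T"]);print(X)
print(rel([.5385,-.3435,.15]))
E
```

```text
[[ 9.970e-01  7.720e-02 -4.000e-04  5.461e-01]
 [ 7.720e-02 -9.970e-01  4.000e-04 -2.860e-01]
 [-3.000e-04 -4.000e-04 -1.000e+00  1.518e-01]
 [ 0.000e+00  0.000e+00  0.000e+00  1.000e+00]]
[258.  345.   74.1] [ 0.6206 -0.2838  0.314 ] [ 0.3722 -0.3004  0.044 ]
[ 31.3 314.   43.4] [ 0.6244 -0.2847  0.3205] [ 0.394  -0.0797  0.044 ]
[322.5 192.   25.4] [ 0.5371 -0.3445  0.0395] [ 0.5384 -0.3434  0.044 ]
[ 34.6 226.   63.3] [ 0.6246 -0.2853  0.3228] [ 0.4873 -0.0931  0.044 ]
[ 15.  139.   30.9] [ 0.6238 -0.2858  0.3237] [ 0.5641 -0.087   0.044 ]
[229.  101.5  18. ] [ 0.6254 -0.2824  0.3364] [ 0.6081 -0.2587  0.044 ]
[328.1  87.6  35.7] [ 0.6232 -0.2816  0.3256] [ 0.6246 -0.3359  0.044 ]
[130.   98.   38.9] [ 0.6241 -0.2848  0.3285] [ 0.6044 -0.1805  0.044 ]
[466.  160.3 151. ] [ 0.6187 -0.2893  0.3026] [ 0.5753 -0.4582  0.044 ]
[13.  53.  40.2] [ 0.6228 -0.2858  0.3238] [ 0.6298 -0.0952  0.044 ]
[439.    7.5  72.4] [ 0.6219 -0.2839  0.315 ] [ 0.6852 -0.4079  0.044 ]
[187.   2. 177.] [ 0.6222 -0.2837  0.3267] [ 0.6754 -0.2248  0.044 ]
[ 0.53853289 -0.34364091  0.044     ]
[-0.02406014  0.1130105   0.00417606]
```

Request:
{"method": "send_rows", "body": {"increments": [{"claw":-0.45,"dx":-0.024,"dy":0.113,"dz":0.05,"yaw":0},{"claw":-0.45,"dx":-0.024,"dy":0.113,"dz":0.1,"yaw":0},{"claw":-0.45,"dx":-0.024,"dy":0.113,"dz":0.1,"yaw":0},{"claw":-0.45,"dx":-0.024,"dy":0.113,"dz":0.18,"yaw":0},{"claw":-0.45,"dx":-0.024,"dy":0.113,"dz":0.24,"yaw":0},{"claw":-0.45,"dx":-0.024,"dy":0.113,"dz":0.264,"yaw":0},{"claw":-0.45,"dx":-0.024,"dy":0.113,"dz":0.264,"yaw":0},{"claw":0.3,"dx":-0.024,"dy":0.113,"dz":0.264,"yaw":0},{"claw":0.3,"dx":-0.024,"dy":0.113,"dz":0.264,"yaw":0},{"claw":0.3,"dx":-0.024,"dy":0.113,"dz":0.264,"yaw":0},{"claw":0.3,"dx":-0.024,"dy":0.113,"dz":0.264,"yaw":0}]}}

```text
time: 12.18
tool_pos: [0.542, -0.3468, 0.0275]
tool_rot: [0.002, 0.999, 0.038, 0.004]
contact_force: [-2.9, 4.9, 18.8]
gripper_width: 0.349
grasp_force: 9.5
```

Request:
{"method": "send_rows", "body": {"increments": [{"claw":0.3,"dx":0,"dy":0,"dz":-0.05,"yaw":0},{"claw":0.3,"dx":0,"dy":0,"dz":-0.15,"yaw":0},{"claw":0.3,"dx":0,"dy":0,"dz":-0.25,"yaw":0},{"claw":0.3,"dx":0,"dy":0,"dz":-0.3,"yaw":0},{"claw":0.3,"dx":0,"dy":0,"dz":-0.3,"yaw":0}]}}

```text
time: 12.8
tool_pos: [0.5401, -0.3463, 0.175]
tool_rot: [0.003, 0.999, 0.038, 0.003]
contact_force: [-0.1, -0.2, -0.1]
gripper_width: 0.348
grasp_force: 0.0
```

```bash
python3 - <<'E'
from h import *
print(toolT().round(4)); print(rel([.4658,.1638,.18]))
E
```

```text
[[ 0.9971  0.0752  0.0064  0.5401]
 [ 0.0752 -0.9972 -0.0053 -0.3463]
 [ 0.006   0.0057 -1.      0.175 ]
 [ 0.      0.      0.      1.    ]]
[-0.07144539 -1.02841332 -0.01639414]
```

```bash
python3 - <<'E'
from h import *
T=toolT();w=manip.grab_frame("wrist");np.savez("w8.npz",T=T,im=w)
s=manip.grab_frame("scene");d=manip.grab_frame("side")
np.savez("sc8.npz",s=s,d=d)
for c in blobs(w,amin=500):
    (u,v),r=cv2.minEnclosingCircle(c);
    if r<60:print(np.round((u,v,r,cv2.contourArea(c)),1),plane("wrist",(u,v),.044,T).round(4))
out=np.zeros((600,800,3),np.uint8)
out[:384,:512]=w
out[384:600,:280]=cv2.resize(s[180:290,120:262],(280,216),interpolation=cv2.INTER_CUBIC)
out[:280,520:800]=cv2.resize(d[180:290,225:335],(280,280),interpolation=cv2.INTER_CUBIC)
out[300:600,400:800][84:]=cv2.resize(s[110:170,225:295],(400,216),interpolation=cv2.INTER_CUBIC)
cv2.imwrite("pics/w8.png",out[:,:,::-1])
E
```

```text
[ 257.   337.    45.9 2629. ] [ 0.3572 -0.3609  0.044 ]
[ 487.7  306.3   36.6 1318.5] [ 0.4148 -0.5968  0.044 ]
[251.  252.   27.2 777. ] [ 0.4584 -0.3472  0.044 ]
[ 87.  248.   27.8 823.5] [ 0.4517 -0.1865  0.044 ]
[162.6 174.2  15.  606.5] [ 0.5322 -0.2603  0.044 ]
[ 255.   173.5   23.1 1565. ] [ 0.5392 -0.3452  0.044 ]
[160.4  88.4  17.  783. ] [ 0.608  -0.2593  0.044 ]
[ 255.5   76.9   34.  1259. ] [ 0.6235 -0.3395  0.044 ]
[  69.5   86.    37.5 1307.5] [ 0.6037 -0.1834  0.044 ]
```

View pics/w8.png

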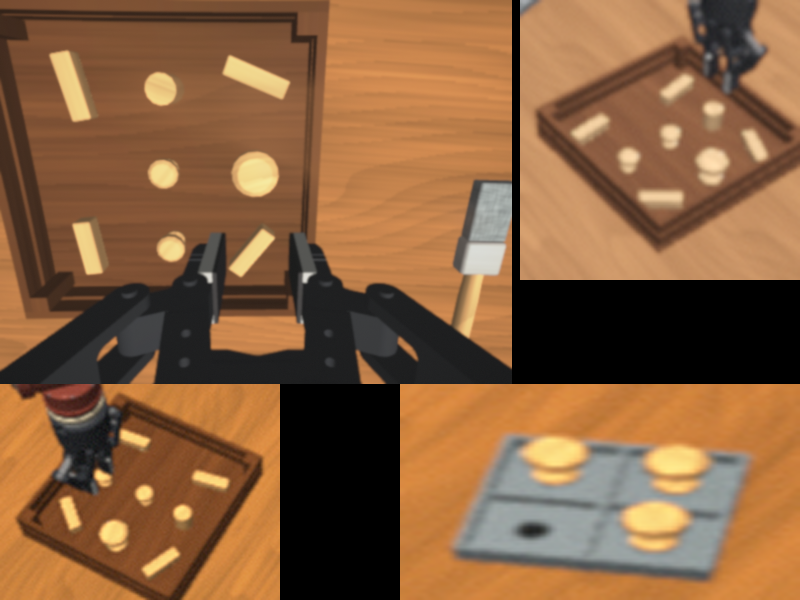

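The wrist part of the picture shows knob 2 still upright at (255,174) in the crate, with everything else in place. The tray part shows three knobs and the free dot at (532,530). The pads closed on the dome and slipped off, so I'll grip about 8 mm lower.

Request:
{"method": "send_rows", "body": {"increments": [{"claw":-0.45,"dx":-0.002,"dy":-0.003,"dz":0.05,"yaw":0},{"claw":-0.45,"dx":-0.002,"dy":-0.003,"dz":0.1,"yaw":0},{"claw":-0.45,"dx":-0.002,"dy":-0.003,"dz":0.13,"yaw":0},{"claw":-0.45,"dx":-0.002,"dy":-0.003,"dz":0.2,"yaw":0},{"claw":-0.45,"dx":-0.002,"dy":-0.003,"dz":0.26,"yaw":0},{"claw":-0.45,"dx":-0.002,"dy":-0.003,"dz":0.3,"yaw":0},{"claw":-0.45,"dx":-0.002,"dy":-0.003,"dz":0.318,"yaw":0},{"claw":-0.45,"dx":-0.002,"dy":-0.003,"dz":0.318,"yaw":0},{"claw":-0.45,"dx":-0.002,"dy":-0.003,"dz":0.318,"yaw":0}]}}

```text
time: 14.08
tool_pos: [0.5381, -0.3441, 0.0126]
tool_rot: [0.001, 0.999, 0.038, 0.001]
contact_force: [0.6, -0.2, 0.7]
gripper_width: 0.723
grasp_force: 0.0
```

Request:
{"method": "send_rows", "body": {"increments": [{"claw":0.3,"dx":0,"dy":0,"dz":0,"yaw":0},{"claw":0.3,"dx":0,"dy":0,"dz":0,"yaw":0},{"claw":0.3,"dx":0,"dy":0,"dz":0,"yaw":0},{"claw":0.3,"dx":0,"dy":0,"dz":0,"yaw":0}]}}

```text
time: 14.58
tool_pos: [0.5384, -0.3443, 0.0131]
tool_rot: [0.001, 0.999, 0.038, 0.001]
contact_force: [0.3, -0.6, 7.0]
gripper_width: 0.478
grasp_force: 61.1
```

Request:
{"method": "send_rows", "body": {"increments": [{"claw":0.3,"dx":0,"dy":0,"dz":-0.05,"yaw":0},{"claw":0.3,"dx":0,"dy":0,"dz":-0.15,"yaw":0},{"claw":0.3,"dx":0,"dy":0,"dz":-0.25,"yaw":0},{"claw":0.3,"dx":0,"dy":0,"dz":-0.35,"yaw":0},{"claw":0.3,"dx":0,"dy":0,"dz":-0.35,"yaw":0},{"claw":0.3,"dx":0,"dy":0,"dz":-0.35,"yaw":0}]}}

```text
time: 15.32
tool_pos: [0.5367, -0.343, 0.1854]
tool_rot: [-0.0, 0.999, 0.038, -0.0]
contact_force: [-0.9, -0.8, -0.6]
gripper_width: 0.478
grasp_force: 60.7
```

```bash
python3 - <<'E'
from h import *
T=toolT();print(T.round(4)); print(rel([.4645,.1635,.18]))
w=manip.grab_frame("wrist")
for c in blobs(w,amin=1500):
    (u,v),r=cv2.minEnclosingCircle(c);print(np.round((u,v,r,cv2.contourArea(c)),1))
E
```

```text
[[ 9.972e-01  7.520e-02 -8.000e-04  5.367e-01]
 [ 7.520e-02 -9.972e-01  6.000e-04 -3.430e-01]
 [-8.000e-04 -7.000e-04 -1.000e+00  1.854e-01]
 [ 0.000e+00  0.000e+00  0.000e+00  1.000e+00]]
[-0.0678708  -1.0210851   0.01146411]
[ 257.7  259.5   45.8 5927.5]
```

Request:
{"method": "send_rows", "body": {"increments": [{"claw":0.3,"dx":-0.07,"dy":-1.0,"dz":0,"yaw":0.317},{"claw":0.3,"dx":-0.07,"dy":-1.0,"dz":0,"yaw":0.317},{"claw":0.3,"dx":-0.07,"dy":-1.0,"dz":0,"yaw":0.317},{"claw":0.3,"dx":-0.07,"dy":-1.0,"dz":0,"yaw":0.317},{"claw":0.3,"dx":-0.07,"dy":-1.0,"dz":0,"yaw":0.317},{"claw":0.3,"dx":-0.07,"dy":-1.0,"dz":0,"yaw":0.317},{"claw":0.3,"dx":-0.07,"dy":-1.0,"dz":0,"yaw":0.317},{"claw":0.3,"dx":-0.07,"dy":-1.0,"dz":0,"yaw":0.317},{"claw":0.3,"dx":-0.07,"dy":-1.0,"dz":0,"yaw":0.317},{"claw":0.3,"dx":-0.07,"dy":-1.0,"dz":0,"yaw":0.317},{"claw":0.3,"dx":-0.07,"dy":-1.0,"dz":0,"yaw":0.317},{"claw":0.3,"dx":-0.07,"dy":-1.0,"dz":0,"yaw":0.317},{"claw":0.3,"dx":-0.07,"dy":-1.0,"dz":0,"yaw":0.317}]}}

```text
time: 17.0
tool_pos: [0.4649, 0.1517, 0.1861]
tool_rot: [0.0, 0.98, -0.2, 0.0]
contact_force: [-0.3, -0.8, -0.1]
gripper_width: 0.473
grasp_force: 60.8
```

```bash
python3 - <<'E'
from h import *
T=toolT();print(T.round(4)); print(rel([.464,.1645,.011]))
E
```

```text
[[ 0.9203 -0.3912  0.      0.4649]
 [-0.3912 -0.9203 -0.      0.1517]
 [ 0.      0.     -1.      0.1861]
 [ 0.      0.      0.      1.    ]]
[-0.01168332 -0.02279421  0.35021478]
```

Request:
{"method": "send_rows", "body": {"increments": [{"claw":0.3,"dx":-0.012,"dy":-0.023,"dz":0.08,"yaw":0},{"claw":0.3,"dx":-0.012,"dy":-0.023,"dz":0.15,"yaw":0},{"claw":0.3,"dx":-0.012,"dy":-0.023,"dz":0.23,"yaw":0},{"claw":0.3,"dx":-0.012,"dy":-0.023,"dz":0.29,"yaw":0},{"claw":0.3,"dx":-0.012,"dy":-0.023,"dz":0.32,"yaw":0},{"claw":0.3,"dx":-0.012,"dy":-0.023,"dz":0.335,"yaw":0},{"claw":0.3,"dx":-0.012,"dy":-0.023,"dz":0.343,"yaw":0},{"claw":0.3,"dx":-0.012,"dy":-0.023,"dz":0.345,"yaw":0},{"claw":0.3,"dx":-0.012,"dy":-0.023,"dz":0.345,"yaw":0}]}}

```text
time: 18.12
tool_pos: [0.4643, 0.1657, 0.0144]
tool_rot: [-0.0, 0.98, -0.199, 0.001]
contact_force: [-0.1, 0.5, -0.4]
gripper_width: 0.477
grasp_force: 60.8
```

Request:
{"method": "send_rows", "body": {"increments": [{"claw":0.3,"dx":0,"dy":0,"dz":0.003,"yaw":0},{"claw":0.3,"dx":0,"dy":0,"dz":0.006,"yaw":0},{"claw":0.3,"dx":0,"dy":0,"dz":0.006,"yaw":0}]}}

```text
time: 18.5
tool_pos: [0.4638, 0.1656, 0.011]
tool_rot: [-0.0, 0.98, -0.199, 0.0]
contact_force: [-1.0, -0.4, 3.5]
gripper_width: 0.473
grasp_force: 61.1
```

Contact came at the expected height again (0.011). Releasing with a small opening and rising.

Request:
{"method": "send_rows", "body": {"increments": [{"claw":-0.2,"dx":0,"dy":0,"dz":0,"yaw":0},{"claw":-0.2,"dx":0,"dy":0,"dz":0,"yaw":0},{"claw":-0.2,"dx":0,"dy":0,"dz":0,"yaw":0},{"claw":-0.3,"dx":0,"dy":0,"dz":-0.02,"yaw":0},{"claw":-0.4,"dx":0,"dy":0,"dz":-0.05,"yaw":0},{"claw":-0.45,"dx":0,"dy":0,"dz":-0.12,"yaw":0},{"claw":-0.45,"dx":0,"dy":0,"dz":-0.22,"yaw":0},{"claw":-0.45,"dx":-0.1,"dy":0,"dz":-0.4,"yaw":0},{"claw":-0.45,"dx":-0.1,"dy":0,"dz":-0.4,"yaw":0},{"claw":-0.45,"dx":-0.1,"dy":0,"dz":-0.4,"yaw":0}]}}

```text
time: 19.75
tool_pos: [0.4191, 0.1861, 0.2162]
tool_rot: [-0.002, 0.98, -0.198, 0.004]
contact_force: [-0.1, -0.3, 0.8]
gripper_width: 0.723
grasp_force: 0.0
```

```bash
python3 - <<'E'
from h import *
T=toolT();w=manip.grab_frame("wrist");s=manip.grab_frame("scene")
print(T[:3,3])
f=np.load("w4.npz")
for nm,im,t,ro in(("w",w,T,None),):
    for c in blobs(im,amin=250,vmin=170):
        (u,v),r=cv2.minEnclosingCircle(c)
        if r<40 and cv2.contourArea(c)>.75*3.14*r*r:print(np.round((u,v,r),1),plane("wrist",(u,v),.044,t).round(4))
for c in blobs(s,(120,110,300,290),amin=30,vmin=185):
    (u,v),r=cv2.minEnclosingCircle(c);print("scene",np.round((u,v,r,cv2.contourArea(c)),1),plane("scene",(u,v),.04,None).round(3))
E
```

```text
[0.41911393 0.18606853 0.21624282]
[206.3 169.6  19.9] [0.4337 0.2395 0.044 ]
[260.6 113.5  21. ] [0.4648 0.1648 0.044 ]
[145.8 113.4  21.2] [0.5091 0.2704 0.044 ]
[201.6  50.5  23.7] [0.54   0.1938 0.044 ]
scene [201. 270.  10.  97.] [ 0.628 -0.346  0.04 ]
scene [212.  245.    4.5  51. ] [ 0.604 -0.257  0.04 ]
scene [155.  245.1   8.2  84. ] [ 0.453 -0.354  0.04 ]
scene [193.5 236.    5.   49.5] [ 0.535 -0.262  0.04 ]
scene [226.  229.    9.2  79. ] [ 0.608 -0.185  0.04 ]
scene [172.2 226.5   4.9  53.5] [ 0.455 -0.271  0.04 ]
scene [186.5 207.    8.7  71. ] [ 0.446 -0.185  0.04 ]
scene [  209.5   199.5   126.6 22054. ] [ 0.493 -0.119  0.04 ]
```

```bash
python3 -c "
from plant import manip
print(manip.job_done())"
```

```text
the job is handed in; nothing more can be done
None
```

Both big knobs stand in the two empty pockets, each measured within 2 mm of its pocket centre; the tray's own knobs have not moved, all seven other pieces are still in the crate, and the job is handed in at about 20 s (no verdict was shown).

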